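Wedge a rocking instrument case steady

TASK

The metal instrument case rocks because one foot is too short. Push the plastic wedge along the bench, thin end first, under that short foot just until the foot rests snugly on it, with the case still level and neither jacked up nor shoved along; then press down with the fingertips on top of the case at that corner to prove that it no longer rocks, and move clear. Pick nothing up, leave the case where it stands and the things around it alone.

Things in the scene. Friction and masses are not known exactly. Their poses are not given: they have to be found in the camera images.
- case: closed metal instrument case, 140 (its x) x 200 mm (its y), 1.25 kg, loose on four round rubber feet (radius 9 mm) at x +-55, y +-85 mm. Origin at bench level under its centre, z up. Underside 22 mm, flat top 66 mm above the bench. It starts level on three feet. A sideways push of over 4 N, also through the wedge, can slide it
- foot_axis (a point): point on the bench straight below the short foot, at x -55, y -85 mm of the case (moves with the case). This foot hangs 5 to 9 mm above the bench; how much differs every time and must be felt
- corner_top (a point): point on the case's flat top straight above the short foot, 66 mm above the bench: where to press for the test. Unsupported, about 1 N there tips the case until the foot meets the bench
- wedge: loose grey plastic wedge, 60 g, 90 mm long (its x), 44 wide (its y), flat on the bench beside the case's -y side; its sloping top rises evenly from 2.5 mm at the thin end (+x, which points at the short foot) to 18.5 mm at the thick end. Origin: middle of the underside. Slides with under 1 N; once the foot bears on it, resistance rises past 2 N in a few mm. Friction holds it in place
- wedge_back (a point): middle of the upright flat face at the wedge's thick end, 45 mm behind its origin and 9 mm above its underside: where to push
- bottle: bystander: closed water bottle, 62 mm across, 190 mm tall, origin at the centre of its base
- bur_block: bystander: black block holding small burs, 50 x 60 mm, 41 mm tall, origin at the centre of its base
- cup: bystander: small open steel cup, 56 mm across, 50 mm tall, origin at the centre of its base
Things that resemble listed ones, but are neither listed nor needed, are in the scene too. What is meant by the case is not green, and is the larger of those in its own colour.

How it is judged (in metres and radians):
On the way, in this order (a step that is already met when the one before it is completed fails the run):
1. the wedge is under the short foot and carries it, the case level within 0.012 rad (contact force between wedge and case above 0.3 N and angle between case's own z axis and vertical below 0.012 rad and horizontal distance between wedge and foot_axis below 0.05 m), for 0.2 s.
2. the fingers press on top of the case at that corner with 3 N or more, the load goes into the wedge and the case stays level within 0.012 rad (contact force between the fingers and case above 3 N and contact force between wedge and case above 2.5 N and angle between case's own z axis and vertical below 0.012 rad and z of the grasp point in the frame of case above 0.066 m), for 0.2 s.
At the end, for the whole second after the job is handed in: The wedge lies flat under the short foot and carries part of its load (over 0.15 N; wedge centre within 50 mm of the foot's axis), the case is level within 0.006 rad, it and its short corner are within 12 mm of where they stood, and all is at rest (contact force between wedge and case above 0.15 N and angle between case's own z axis and vertical below 0.006 rad and horizontal distance between wedge and foot_axis below 0.05 m and angle between wedge's own z axis and vertical below 0.06 rad and distance of each of case, foot_axis from where it was at the start of the episode below 0.012 m and linear speed of each of case, wedge below 0.02 m/s); the robot touches nothing.
It fails at once if the wedge is lifted off the bench (12 mm) (height (world z) of wedge above 0.012 m).
It fails at once if the case is lifted (12 mm) (height (world z) of case above 0.012 m).
It fails at once if the case is shoved away (its centre over 15 mm or its short corner over 20 mm) (distance of case from where it was at the start of the episode above 0.015 m or distance of foot_axis from where it was at the start of the episode above 0.02 m).
It fails at once if a bystander is moved over 30 mm (distance of any of bottle, bur_block, cup from where it was at the start of the episode above 0.03 m).
It also fails if it takes over 48 s, if anything falls off the work surface, if the arm or the gripper's body presses on something with over 40 N, if the wrist force passes 120 N, or if a joint passes its speed limit or range.

ROBOT

A 6-joint arm with a two-finger parallel gripper is mounted at the origin on the work surface. World frame = base frame: x ahead of the robot, y to its left, z up, the work surface at z = 0. Lengths are in mm, angles in rad, forces in N, time in s.
With the tool pointing down it reaches from about 350 to 975 mm from the base axis. Payload 17.4 kg.
Tool frame: the origin (TCP) lies midway between the tips of the shut fingers; the grasp point (between the pads) lies grasp_offset behind it (grasp_offset is the distance from the TCP to the grasp point, in mm); z points along the fingers, y is the line along which they close (so a half turn about z gives the same grasp; the last joint's range is limited). The gripper opens to 85 mm and grips with 20 to 120 N. Pads are 22 mm wide; open, the fingers measure 114 mm over their backs; the gripper's body (76 mm by 85 mm) begins 54 mm behind the grasp point. The pads swing forward as they close: fully open they stand 13 mm farther back than shut.
Start: joints at [1.132, 0.116, 1.442, -0, 1.584, -0.038], TCP at [263.363, 621.508, 231.303] pointing down, gripper open.
Joint ranges: [-2.83, 2.83], [-0.83, 2.19], [0.07, 2.5], [-1.14, 4.28], [0.01, 3], [-2.97, 2.97]. Speed limits (rad/s): [1.89, 1.89, 2.22, 3.14, 3.14, 3.14].

INTERFACE

Orientations are given as a unit quaternion [x, y, z, w].
In Python, from cell import * gives the robot as it stands.
- The arm moves only by the tool send_rows, never from a script. Its argument "increments" is one flat list of numbers, 7 for each row, row after row: the shift along the world's x, y, z scaled (see below), then the turn, a rotation vector about the world's x, y, z scaled (see below), then the opening, from 0 (shut) to 1 (fully open). A call has exactly 8 rows; each row is the pose to reach, as a shift and turn from the pose commanded when the call began; what a row does not reach only later rows make up. The controller multiplies each number of a shift by 250 mm and each number of a turn by 0.5 rad. A row lasts 1/12 s, in which the tool goes at most 41.7 mm and 7.16 degrees, less where a joint would pass 70% of its speed; a pose out of reach is approached as far as the arm can. A call with a number of a shift or a turn outside -1 to 1 is refused whole. A call with a gripper value outside its range is refused whole. The fingers move at their own pace and stop on an object; "squeeze" is the grip in N (left out, the last holds). Time passes only in rows, so rows that repeat a pose let the fingers close, or fill a call up. It gives the time, the measured TCP pose, the force, the opening and the grip force at its end, in the units of the state.
- read_state(): the state, without advancing time (a new reading comes with each control period).
- capture(name): name is "scene" or "top" or "wrist"; returns a dict with "color" (384x512x3 uint8, blue, green, red), "depth" (384x512 float32, mm along the optical axis (not along the pixel's ray), 0 where there is no reading), "mtx" (3x3 intrinsics, pixels), "rvec" (rotation vector, rad) and "tvec" (3), from world to camera coordinates, as OpenCV has them; the wrist camera has in their place "T_tool_cam" (4x4, takes a point from camera to tool coordinates, whose origin is the TCP and whose axes are the flange's). Camera axes: x right, y down, z forward; pixel columns grow to the right and rows downward; lengths in mm; the calibration is good to about 2 mm. A picture is of the moment at which its call begins: read the wrist's pose just before it.
- finish_job(): hands the job in; it is judged then, once.
The state is a dict: "time": time; "joints": joint angles; "qd": joint speeds; "effort": joint torques, N m; "tcp_pos": TCP position; "tcp_rot": TCP orientation; "ft_force": force on the tool from outside, world axes, zero at the start; "wrist_torque": the same for the moment, N m; "grip_width": finger opening in mm; "finger_force": force on a finger pad.
Only numpy, scipy, OpenCV 4.12 (cv2) and the standard library are available. Lean on these libraries where they do the work, as an engineer would, in place of code of your own. Each camera call takes 0.05 s, during which the arm holds its last target. There are 200 camera calls.

## Working session

There is one attempt and no reset: what is moved stays moved. The work goes in short steps, Python scripts to look and compute and a tool call to move; the robot and the scene stay as the last step left them, time stands still between calls to the robot, and variables do not carry over. Pictures are saved under pics/ and viewed, at most 10 in all, crops included, and the job is handed in when it is done.

Besides the shell and the picture viewer there is one more tool, called after "Call:" by a JSON object that holds its "name" and its "arguments", one argument or row to a line. send_rows: Moves the arm, as the interface text tells. Its arguments: {"type":"object","properties":{"increments":{"type":"array"},"squeeze":{"type":"number"}},"required":["increments"]}

```bash
mkdir -p pics; cat > h.py <<'E'
from cell import *
import numpy as np, cv2
def cloud(c):
    R,_=cv2.Rodrigues(np.array(c["rvec"],float)); t=np.array(c["tvec"],float).reshape(3)
    d=c["depth"]; v,u=np.mgrid[:d.shape[0],:d.shape[1]]; K=np.array(c["mtx"])
    P=np.stack([(u-K[0,2])/K[0,0]*d,(v-K[1,2])/K[1,1]*d,d],-1)
    W=(P-t)@R; W[d==0]=np.nan
    return W
def proj(c,p):
    return cv2.projectPoints(np.array(p,float).reshape(-1,3),np.array(c["rvec"],float),np.array(c["tvec"],float),np.array(c["mtx"]),None)[0].reshape(-1,2)
E
python3 - <<'E'
from h import *
import pickle
s=read_state(); print(s)
for n in("scene","top"):
    c=capture(n); pickle.dump(c,open(n+".pkl","wb")); cv2.imwrite(f"pics/{n}1.png",c["color"])
    R,_=cv2.Rodrigues(np.array(c["rvec"],float)); print(n,-R.T@np.array(c["tvec"]).reshape(3))
E
```

```text
{'time': 0.0, 'joints': array([ 1.13217110e+00,  1.16513164e-01,  1.44226130e+00, -9.43035552e-06,
        1.58401022e+00, -3.77463225e-02]), 'qd': array([-8.34106606e-05, -7.27237113e-04,  3.50479817e-04,  3.00786231e-04,
        2.56432541e-03,  1.34154490e-03]), 'effort': array([-1.07193933e-03, -7.31994295e+01, -6.32496572e+01,  7.29328167e-05,
        6.24076172e-03,  9.04315044e-06]), 'tcp_pos': array([263.30045362, 621.32260283, 230.54631455]), 'tcp_rot': array([ 1.99100026e-01,  9.79978992e-01, -5.80296005e-04, -1.36041003e-04]), 'ft_force': array([ 1.10551397, -0.1781537 , -0.0865206 ]), 'wrist_torque': array([-0.03998859,  0.04825204, -0.02168681]), 'finger_force': 0.0, 'grip_width': 85.3136758406657}
scene [1188.76186827 -705.94808043  804.93037989]
top [ 442.84049558   70.08234942 1252.00209075]
```

View pics/scene1.png

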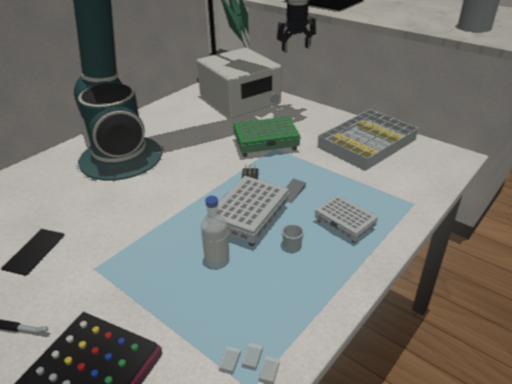

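View pics/top1.png

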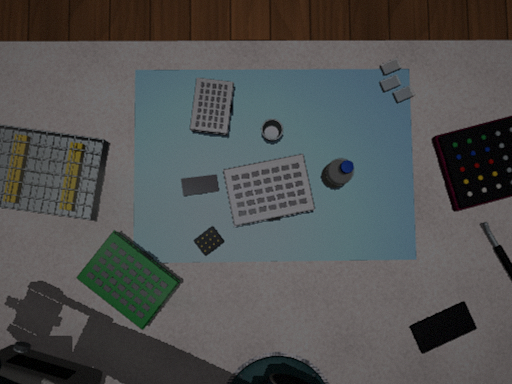

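The top view shows these candidates:
- **Case:** the large grey case at (269,190). The lookalikes are a small grey case at (213,106) and a green one at (130,280). I choose the large grey one.
- **Wedge:** the grey wedge at (200,186), with its thin end towards image right. The grey slips at (390,85) are not wedges.
- **Bystanders:** bur block at (209,240), bottle at (340,172), cup at (272,131).

```bash
python3 - <<'E'
from h import *
import pickle
c=pickle.load(open("top.pkl","rb")); W=cloud(c); im=c["color"]
print("bench z",np.nanmedian(W[150:160,150:160,2]))
def rect(m,n):
    k=cv2.connectedComponentsWithStats(m.astype(np.uint8))
    i=1+np.argmax(k[2][1:,4]); P=W[k[1]==i]; P=P[~np.isnan(P[:,2])]
    r=cv2.minAreaRect(P[:,:2].astype(np.float32)); print(n,len(P),np.round(r[0],1),np.round(r[1],1),round(r[2],2),"zmed",np.median(P[:,2]).round(1)); print(np.round(cv2.boxPoints(r),1).tolist()); return P,r
def win(x0,x1,y0,y1):
    m=np.zeros(im.shape[:2],bool); m[y0:y1,x0:x1]=1; return m
rect(win(215,325,145,235)&(W[...,2]>55)&(W[...,2]<76),"case")
hsv=cv2.cvtColor(im,cv2.COLOR_BGR2HSV)
w=win(172,222,168,203)&(hsv[...,1]<60)
P,r=rect(w,"wedge")
# slope direction
A=np.c_[P[:,:2]-P[:,:2].mean(0),np.ones(len(P))]; print("grad",np.linalg.lstsq(A,P[:,2],rcond=None)[0])
rect(win(190,228,222,260)&(W[...,2]>30),"bur"); rect(win(255,290,115,147)&(W[...,2]>30),"cup")
g=cv2.resize(im[140:260,165:325],None,fx=5,fy=5,interpolation=cv2.INTER_CUBIC); cv2.imwrite("pics/crop1.png",g)
E
```

```text
bench z 0.3083652592613371
case 4698 [546.8  17. ] [146.8 203.2] 10.67 zmed 65.7
[[455.8999938964844, 103.19999694824219], [493.5, -96.5], [637.7000122070312, -69.30000305175781], [600.0999755859375, 130.39999389648438]]
wedge 1745 [567.6 198.4] [126.4  88.8] 89.61 zmed 2.2
[[522.7000122070312, 135.5], [611.5, 134.89999389648438], [612.4000244140625, 261.29998779296875], [523.5999755859375, 261.8999938964844]]
grad [-0.01352063  0.01314628  4.01785256]
bur 4 [447.9 159.6] [2.8 2.5] 89.13 zmed 43.6
[[446.70001220703125, 158.1999969482422], [449.1000061035156, 158.10000610351562], [449.20001220703125, 161.0], [446.70001220703125, 161.0]]
cup 171 [699.8   6.4] [52.6 54.6] 89.36 zmed 47.9
[[672.2000122070312, -19.700000762939453], [726.7999877929688, -20.299999237060547], [727.4000244140625, 32.400001525878906], [672.7999877929688, 33.0]]
```

View pics/crop1.png

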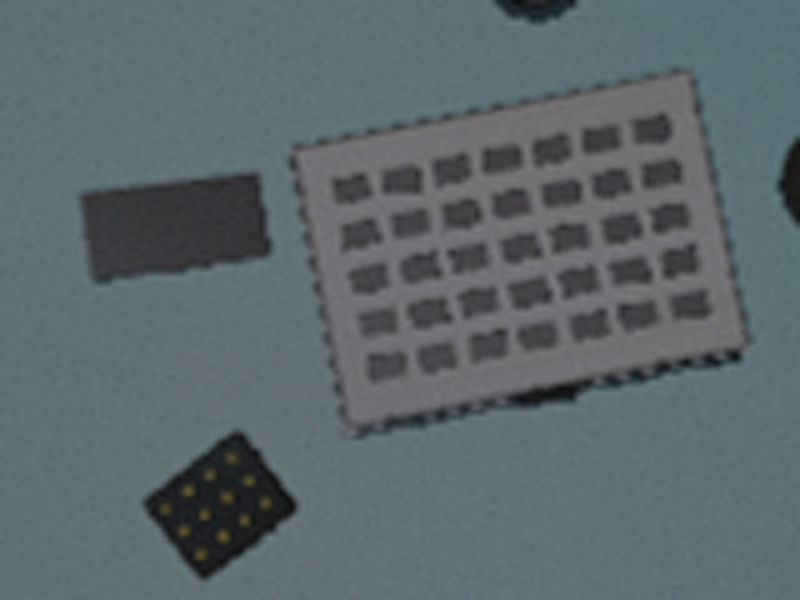

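The crop confirms the large grey case, with its long axis tilted about 10°. The short foot is under its upper-left corner, at crop (295,148). The wedge is at crop (175,225), thick end left and thin end right. Next I'll re-segment the wedge.

```bash
python3 - <<'E'
from h import *
import pickle
c=pickle.load(open("top.pkl","rb")); W=cloud(c); im=c["color"].astype(int)
R,_=cv2.Rodrigues(np.array(c["rvec"],float)); C=-R.T@np.array(c["tvec"]).reshape(3); K=np.array(c["mtx"])
def ray(uv,z):
    uv=np.atleast_2d(uv); d=np.c_[(uv[:,0]-K[0,2])/K[0,0],(uv[:,1]-K[1,2])/K[1,1],np.ones(len(uv))]@R
    return (C+d*((z-C[2])/d[:,2])[:,None])[:,:2]
def seg(m,x0,x1,y0,y1,z,n):
    q=np.zeros(m.shape,np.uint8); q[y0:y1,x0:x1]=m[y0:y1,x0:x1]
    k=cv2.connectedComponentsWithStats(q); i=1+np.argmax(k[2][1:,4])
    v,u=np.nonzero(k[1]==i); P=ray(np.c_[u,v],z).astype(np.float32)
    r=cv2.minAreaRect(P); print(n,len(P),np.round(r[0],1),np.round(r[1],1),round(r[2],2)); print(np.round(cv2.boxPoints(r),1).tolist())
    h=k[1]==i; Z=W[h]; Z=Z[~np.isnan(Z[:,2])]; A=np.c_[Z[:,:2]-Z[:,:2].mean(0),np.ones(len(Z))]; print(" plane",np.round(np.linalg.lstsq(A,Z[:,2],rcond=None)[0],3))
sat=(im[...,0]-im[...,2])<15
seg(sat,172,222,168,203,10,"wedge")
seg(sat,215,325,145,235,66,"case")
seg(sat,190,228,222,260,41,"bur")
E
```

```text
wedge 640 [566.7 188.8] [46.  93.5] 6.73
[[538.4000244140625, 232.60000610351562], [549.4000244140625, 139.6999969482422], [595.0999755859375, 145.10000610351562], [584.0999755859375, 237.89999389648438]]
 plane [-0.037  0.169  9.946]
case 4885 [546.2  17.3] [146.8 203.5] 10.77
[[455.0, 103.5], [493.0, -96.30000305175781], [637.2999877929688, -68.9000015258789], [599.2999877929688, 131.0]]
 plane [0.0000e+00 5.0000e-03 6.4465e+01]
bur 517 [425.7 164.6] [51.1 61.5] 36.56
[[386.79998779296875, 174.10000610351562], [423.3999938964844, 124.69999694824219], [464.5, 155.10000610351562], [427.8999938964844, 204.5]]
 plane [-0.048  0.069 22.988]
```

Call:
{"name": "send_rows", "arguments": {
  "increments": [0.06,-0.1,-0.02,0,0,-0.09,0,0.12,-0.21,-0.05,0,0,-0.18,0,0.19,-0.32,-0.08,0,0,-0.26,0,0.25,-0.43,-0.1,0,0,-0.35,0,0.31,-0.53,-0.13,0,0,-0.44,0,0.38,-0.64,-0.15,0,0,-0.53,0,0.44,-0.75,-0.18,0,0,-0.61,0,0.5,-0.85,-0.2,0,0,-0.7,0],
  "squeeze": 20
}}

```text
time: 0.77
tcp_pos: [388.7, 407.3, 180.4]
tcp_rot: [0.368, 0.93, -0.0, -0.0]
ft_force: [-0.3, -0.1, -0.8]
grip_width: 0.1
finger_force: 0.0
```

Call:
{"name": "send_rows", "arguments": {
  "increments": [0.06,-0.11,-0.04,0,0,-0.09,0,0.13,-0.22,-0.08,0,0,-0.18,0,0.19,-0.32,-0.11,0,0,-0.26,0,0.26,-0.43,-0.15,0,0,-0.35,0,0.32,-0.54,-0.19,0,0,-0.44,0,0.38,-0.65,-0.23,0,0,-0.53,0,0.45,-0.75,-0.26,0,0,-0.61,0,0.51,-0.86,-0.3,0,0,-0.7,0]
}}

```text
time: 1.43
tcp_pos: [516.5, 192.7, 106.0]
tcp_rot: [0.524, 0.852, 0.0, 0.0]
ft_force: [0.7, 0.4, -0.2]
grip_width: 0.1
finger_force: 0.0
```

```bash
python3 - <<'E'
from h import *
import cell
from scipy.spatial.transform import Rotation as Ro
print([n for n in dir(cell) if not n.startswith('_')], getattr(cell,'grasp_offset',None))
s=read_state(); print(s['time'],s['tcp_pos'],s['ft_force'],s['grip_width'],np.round(s['joints'],2)); print(Ro.from_quat(s['tcp_rot']).as_matrix().round(3))
E
```

```text
['IKError', 'capture', 'finish_job', 'grasp_offset', 'read_state'] 18.700000000000003
1.4333 [516.54026127 192.67916284 106.01974841] [ 0.69054328  0.37047367 -0.23044524] 0.12597756812472885 [ 0.31 -0.09  1.86  0.    1.38 -0.16]
[[-0.451  0.892  0.   ]
 [ 0.892  0.451  0.   ]
 [-0.     0.    -1.   ]]
```

Call:
{"name": "send_rows", "arguments": {
  "increments": [0,0,-0.06,0,0,-0.12,0,0,0,-0.12,0,0,-0.24,0,0,0,-0.18,0,0,-0.36,0,0,0,-0.24,0,0,-0.48,0,0,0,-0.3,0,0,-0.6,0,0,0,-0.35,0,0,-0.7,0,0,0,-0.385,0,0,-0.7,0,0,0,-0.405,0,0,-0.7,0]
}}

```text
time: 2.1
tcp_pos: [515.3, 193.8, 3.7]
tcp_rot: [0.663, 0.749, -0.001, -0.0]
ft_force: [-0.5, 0.7, 0.2]
grip_width: 0.1
finger_force: 0.0
```

Call:
{"name": "send_rows", "arguments": {
  "increments": [0.015,0.002,0,0,0,0,0,0.03,0.004,0,0,0,0,0,0.045,0.006,0,0,0,0,0,0.055,0.007,0,0,0,0,0,0.065,0.008,0,0,0,0,0,0.072,0.009,0,0,0,0,0,0.08,0.009,0,0,0,0,0,0.08,0.009,0,0,0,0,0]
}}

```text
time: 2.77
tcp_pos: [536.2, 196.3, 5.3]
tcp_rot: [0.663, 0.748, 0.0, 0.0]
ft_force: [-2.3, 0.3, 2.5]
grip_width: 0.3
finger_force: 1.0
```

```bash
cat > look.py <<'E'
from h import *
import sys
def look(save=None):
    c=capture("top"); W=cloud(c); im=c["color"].astype(int); K=np.array(c["mtx"])
    R,_=cv2.Rodrigues(np.array(c["rvec"],float)); C=-R.T@np.array(c["tvec"]).reshape(3)
    def ray(uv,z):
        d=np.c_[(uv[:,0]-K[0,2])/K[0,0],(uv[:,1]-K[1,2])/K[1,1],np.ones(len(uv))]@R
        return (C+d*((z-C[2])/d[:,2])[:,None])[:,:2]
    sat=(im[...,0]-im[...,2])<15
    for n,(x0,x1,y0,y1),z in(("wedge",(165,228,155,210),10),("case",(215,325,145,235),66)):
        q=np.zeros(sat.shape,np.uint8); q[y0:y1,x0:x1]=sat[y0:y1,x0:x1]
        k=cv2.connectedComponentsWithStats(q); i=1+np.argmax(k[2][1:,4]); v,u=np.nonzero(k[1]==i)
        r=cv2.minAreaRect(ray(np.c_[u,v],z).astype(np.float32)); print(n,np.round(r[0],1),np.round(r[1],1),round(r[2],2),np.round(cv2.boxPoints(r),1).tolist())
    if save: cv2.imwrite(save,cv2.resize(c["color"][120:270,140:340],None,fx=4,fy=4,interpolation=cv2.INTER_CUBIC))
    s=read_state(); print(s['time'],s['tcp_pos'].round(1),s['ft_force'].round(2))
look(sys.argv[1] if len(sys.argv)>1 else None)
E
python3 look.py pics/l1.png
```

```text
wedge [520.5 218.2] [ 42.4 120.3] 9.87 [[489.3999938964844, 273.79998779296875], [510.0, 155.3000030517578], [551.7000122070312, 162.5], [531.0999755859375, 281.0]]
case [550.1  27.7] [185.9 221.9] 10.96 [[437.79998779296875, 119.0], [480.0, -98.9000015258789], [662.4000244140625, -63.5], [620.2000122070312, 154.3000030517578]]
2.8167 [536.1 196.3   5.2] [-0.29 -0.68  1.44]
```

View pics/l1.png

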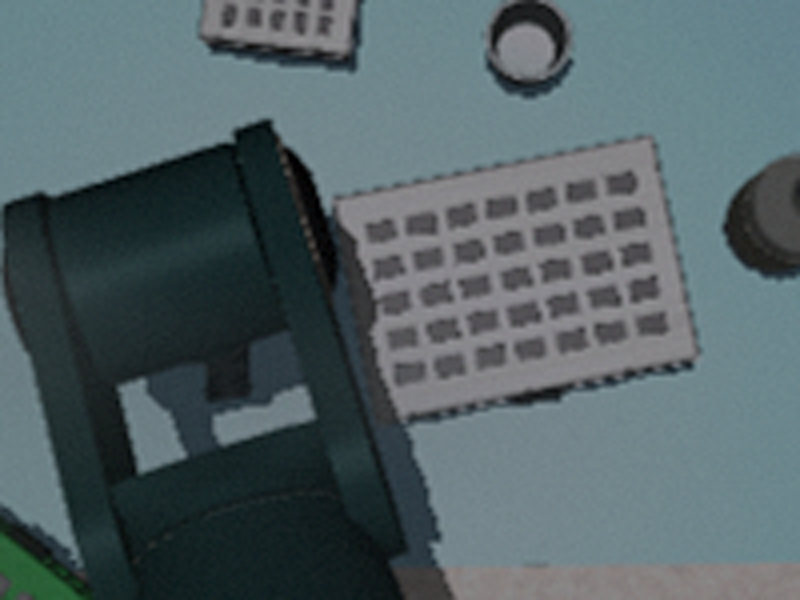

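Call:
{"name": "send_rows", "arguments": {
  "increments": [0.006,0.001,0,0,0,0,0,0.012,0.001,0,0,0,0,0,0.018,0.002,0,0,0,0,0,0.024,0.003,0,0,0,0,0,0.024,0.003,0,0,0,0,0,0.0,0,0,0,0,0,0,-0.04,-0.005,0,0,0,0,0,-0.08,-0.01,0,0,0,0,0]
}}

```text
time: 3.48
tcp_pos: [514.7, 193.5, 4.7]
tcp_rot: [0.663, 0.748, -0.0, -0.0]
ft_force: [0.2, 0.1, -0.2]
grip_width: 0.2
finger_force: 0.0
```

Call:
{"name": "send_rows", "arguments": {
  "increments": [0,0,0.1,0,0,0,0,0,0,0.2,0,0,0,0,0,0.04,0.3,0,0,0,0,0.05,0.12,0.4,0,0,0,0,0.12,0.2,0.4,0,0,0,0,0.18,0.28,0.4,0,0,0,0,0.216,0.284,0.4,0,0,0,0,0.216,0.284,0.4,0,0,0,0]
}}

```text
time: 4.15
tcp_pos: [569.9, 265.2, 104.6]
tcp_rot: [0.663, 0.749, -0.0, -0.0]
ft_force: [0.1, -0.3, -1.0]
grip_width: -0.0
finger_force: 0.0
```

```bash
cat > wl.py <<'E'
from h import *
import sys
from scipy.spatial.transform import Rotation as Ro
s=read_state(); c=capture("wrist"); im=c["color"]; d=c["depth"]; K=np.array(c["mtx"])
T=np.eye(4); T[:3,:3]=Ro.from_quat(s['tcp_rot']).as_matrix(); T[:3,3]=s['tcp_pos']; T=T@np.array(c["T_tool_cam"])
C=T[:3,3]
def ray(uv,z):
    uv=np.atleast_2d(uv).astype(float)
    D=np.c_[(uv[:,0]-K[0,2])/K[0,0],(uv[:,1]-K[1,2])/K[1,1],np.ones(len(uv))]@T[:3,:3].T
    z=np.broadcast_to(z,len(uv)); return (C+D*((z-C[2])/D[:,2])[:,None])
np.savez("wl.npz",im=im,d=d,K=K,T=T)
cv2.imwrite(sys.argv[1],im)
print(s['time'],s['tcp_pos'].round(1),s['ft_force'].round(2),"cam",C.round(1),"dir",T[:3,2].round(2))
E
python3 wl.py pics/w1.png; python3 look.py
```

```text
4.15 [569.9 265.2 104.6] [ 0.11 -0.31 -1.03] cam [562.  341.7 247. ] dir [ 0.04 -0.3  -0.95]
wedge [588.8 189.5] [152.4  87.7] 21.68 [[501.79998779296875, 202.10000610351562], [534.0999755859375, 120.5999984741211], [675.7999877929688, 176.89999389648438], [643.4000244140625, 258.3999938964844]]
case [546.1  16.8] [146.6 201.7] 10.95 [[455.0, 101.9000015258789], [493.29998779296875, -96.0999984741211], [637.2999877929688, -68.19999694824219], [598.9000244140625, 129.8000030517578]]
4.25 [568.9 264.2 104.5] [-0.45 -0.52  0.81]
```

View pics/w1.png

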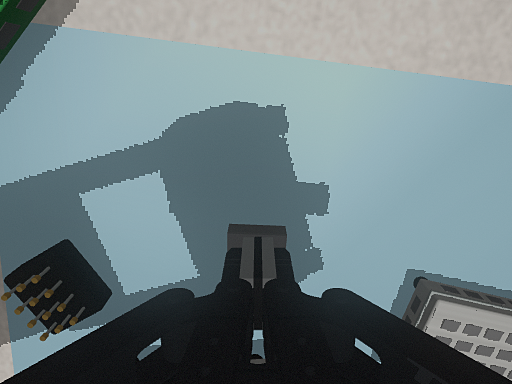

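The wrist view shows the wedge's thick back face at about (228–287, 224–248), directly ahead of the fingers. The bur block is at lower left and the small decoy case at lower right. I'll measure the face corners.

```bash
python3 - <<'E'
import numpy as np,cv2
f=np.load("wl.npz"); im=f["im"].astype(int); d=f["d"]; K=f["K"]; T=f["T"]; C=T[:3,3]
for col in(234,240,282): print(col,[(r,im[r,col].tolist(),round(float(d[r,col]),0)) for r in range(220,256,3)])
def ray(uv,z):
    D=T[:3,:3]@np.array([(uv[0]-K[0,2])/K[0,0],(uv[1]-K[1,2])/K[1,1],1]); return (C+D*((z-C[2])/D[2])).round(1)
def pt(u,v):
    D=np.array([(u-K[0,2])/K[0,0],(v-K[1,2])/K[1,1],1])*d[v,u]; return (T[:3,:3]@D+C).round(1)
for uv in((232,227),(284,227),(232,233),(284,233),(232,240),(284,240)): print(uv,pt(*uv))
for r in(227,230,233,236): 
    q=np.nonzero(im[r,200:320,0]-im[r,200:320,2]<8)[0]+200; print(r,q.min(),q.max(),ray((q.min(),r),9),ray((q.max()+1,r),9))
E
```

```text
234 [(220, [109, 101, 79], 267.0), (223, [116, 108, 85], 266.0), (226, [51, 53, 47], 262.0), (229, [52, 50, 47], 258.0), (232, [54, 51, 49], 252.0), (235, [60, 59, 56], 251.0), (238, [61, 59, 59], 251.0), (241, [61, 59, 57], 253.0), (244, [59, 58, 56], 255.0), (247, [54, 53, 50], 256.0), (250, [35, 33, 28], 147.0), (253, [32, 30, 26], 145.0)]
240 [(220, [108, 101, 79], 266.0), (223, [114, 106, 83], 267.0), (226, [50, 48, 46], 263.0), (229, [54, 52, 49], 259.0), (232, [52, 52, 49], 252.0), (235, [59, 57, 56], 250.0), (238, [62, 61, 59], 252.0), (241, [62, 60, 59], 252.0), (244, [62, 61, 59], 255.0), (247, [50, 48, 47], 256.0), (250, [35, 29, 26], 148.0), (253, [29, 26, 22], 147.0)]
282 [(220, [110, 103, 80], 268.0), (223, [111, 104, 82], 268.0), (226, [46, 44, 43], 266.0), (229, [53, 51, 46], 261.0), (232, [53, 53, 48], 255.0), (235, [56, 55, 52], 251.0), (238, [63, 62, 59], 252.0), (241, [63, 62, 59], 254.0), (244, [63, 63, 61], 255.0), (247, [55, 55, 52], 256.0), (250, [37, 34, 28], 149.0), (253, [35, 32, 25], 145.0)]
(232, 227) [555.8 232.6   6.2]
(284, 227) [595.8 236.1   3.1]
(232, 233) [556.6 233.4  18.4]
(284, 233) [594.8 236.7  15.5]
(232, 240) [557.1 227.2  17.3]
(284, 240) [595.2 232.3  18.1]
227 229 284 [553.6 233.6   9. ] [595.7 238.8   9. ]
230 228 285 [553.1 231.    9. ] [596.8 236.4   9. ]
233 228 285 [553.3 228.6   9. ] [597.2 233.9   9. ]
236 227 286 [552.8 226.    9. ] [598.3 231.6   9. ]
```

Call:
{"name": "send_rows", "arguments": {
  "increments": [0.008,0,-0.08,0,0,0,0,0.008,0,-0.16,0,0,0,0,0.008,0,-0.24,0,0,0,0,0.008,0,-0.31,0,0,0,0,0.008,0,-0.36,0,0,0,0,0.008,0,-0.385,0,0,0,0,0.008,0,-0.396,0,0,0,0,0.008,0,-0.396,0,0,0,0]
}}

```text
time: 4.92
tcp_pos: [571.7, 264.5, 6.2]
tcp_rot: [0.663, 0.748, -0.0, -0.0]
ft_force: [0.3, 0.7, -0.7]
grip_width: 0.1
finger_force: 0.0
```

Call:
{"name": "send_rows", "arguments": {
  "increments": [0.003,-0.03,0,0,0,0,0,0.006,-0.055,0,0,0,0,0,0.009,-0.08,0,0,0,0,0,0.012,-0.105,0,0,0,0,0,0.014,-0.13,0,0,0,0,0,0.017,-0.15,0,0,0,0,0,0.019,-0.17,0,0,0,0,0,0.02,-0.18,0,0,0,0,0]
}}

```text
time: 5.58
tcp_pos: [577.0, 219.0, 6.1]
tcp_rot: [0.664, 0.748, 0.0, 0.0]
ft_force: [-0.4, 0.4, 0.7]
grip_width: -0.1
finger_force: 0.3
```

```bash
python3 wl.py pics/w2.png; python3 look.py|tail -2
```

```text
5.5833 [577.  219.    6.1] [-0.41  0.35  0.73] cam [569.1 295.5 148.5] dir [ 0.04 -0.3  -0.95]
case [535.9  38.1] [159.7 248.2] 10.44 [[434.8999938964844, 145.6999969482422], [479.8999938964844, -98.4000015258789], [636.9000244140625, -69.4000015258789], [592.0, 174.60000610351562]]
5.6833 [576.9 219.3   6. ] [ 0.3  -0.23 -0.27]
```

View pics/w2.png

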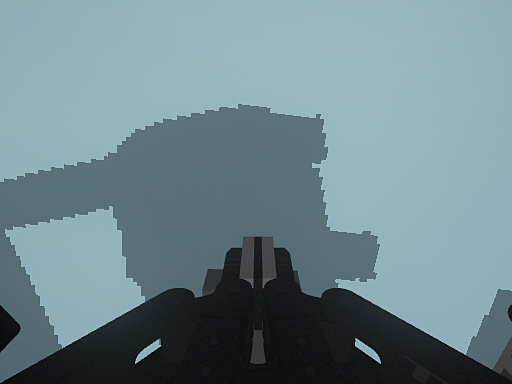

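The wrist view shows the fingers (about x 259) against the wedge, whose edges show at about x 205 and 300, so they are nearly centred. Now I'll push in small steps and watch the force.

Call:
{"name": "send_rows", "arguments": {
  "increments": [0.001,-0.008,0,0,0,0,0,0.002,-0.015,0,0,0,0,0,0.003,-0.021,0,0,0,0,0,0.003,-0.026,0,0,0,0,0,0.003,-0.03,0,0,0,0,0,0.003,-0.032,0,0,0,0,0,0.004,-0.034,0,0,0,0,0,0.004,-0.036,0,0,0,0,0]
}}

```text
time: 6.35
tcp_pos: [577.9, 210.7, 6.0]
tcp_rot: [0.663, 0.748, -0.0, -0.0]
ft_force: [-0.6, 0.4, -0.2]
grip_width: 0.3
finger_force: 0.1
```

Call:
{"name": "send_rows", "arguments": {
  "increments": [0,-0.002,0,0,0,0,0,0,-0.004,0,0,0,0,0,0.001,-0.006,0,0,0,0,0,0.001,-0.008,0,0,0,0,0,0.001,-0.01,0,0,0,0,0,0.001,-0.012,0,0,0,0,0,0.002,-0.014,0,0,0,0,0,0.002,-0.016,0,0,0,0,0]
}}

```text
time: 7.02
tcp_pos: [578.4, 206.7, 6.1]
tcp_rot: [0.663, 0.748, 0.0, 0.0]
ft_force: [-0.2, -0.2, -0.5]
grip_width: 0.1
finger_force: 0.1
```

Call:
{"name": "send_rows", "arguments": {
  "increments": [0,-0.002,0,0,0,0,0,0,-0.004,0,0,0,0,0,0.001,-0.006,0,0,0,0,0,0.001,-0.008,0,0,0,0,0,0.001,-0.01,0,0,0,0,0,0.001,-0.012,0,0,0,0,0,0.002,-0.014,0,0,0,0,0,0.002,-0.016,0,0,0,0,0]
}}

```text
time: 7.68
tcp_pos: [578.9, 202.7, 6.0]
tcp_rot: [0.663, 0.748, -0.0, 0.0]
ft_force: [0.1, 1.3, 0.3]
grip_width: -0.0
finger_force: 0.1
```

Next, 2 mm steps.

Call:
{"name": "send_rows", "arguments": {
  "increments": [0,-0.002,0,0,0,0,0,0,-0.004,0,0,0,0,0,0,-0.005,0,0,0,0,0,0.001,-0.006,0,0,0,0,0,0.001,-0.007,0,0,0,0,0,0.001,-0.008,0,0,0,0,0,0.001,-0.008,0,0,0,0,0,0.001,-0.008,0,0,0,0,0]
}}

```text
time: 8.35
tcp_pos: [579.1, 200.7, 6.1]
tcp_rot: [0.663, 0.748, 0.0, 0.0]
ft_force: [0.2, 0.6, -0.3]
grip_width: 0.2
finger_force: 0.0
```

Call:
{"name": "send_rows", "arguments": {
  "increments": [0,-0.002,0,0,0,0,0,0,-0.004,0,0,0,0,0,0,-0.005,0,0,0,0,0,0.001,-0.006,0,0,0,0,0,0.001,-0.007,0,0,0,0,0,0.001,-0.008,0,0,0,0,0,0.001,-0.008,0,0,0,0,0,0.001,-0.008,0,0,0,0,0]
}}

```text
time: 9.02
tcp_pos: [579.4, 198.7, 6.0]
tcp_rot: [0.663, 0.748, -0.0, -0.0]
ft_force: [-0.1, 0.3, -0.0]
grip_width: 0.1
finger_force: 0.0
```

Call:
{"name": "send_rows", "arguments": {
  "increments": [0,-0.001,0,0,0,0,0,0,-0.002,0,0,0,0,0,0,-0.003,0,0,0,0,0,0.001,-0.004,0,0,0,0,0,0.001,-0.005,0,0,0,0,0,0.001,-0.006,0,0,0,0,0,0.001,-0.007,0,0,0,0,0,0.001,-0.008,0,0,0,0,0]
}}

```text
time: 9.68
tcp_pos: [579.6, 196.8, 6.1]
tcp_rot: [0.663, 0.748, 0.0, -0.0]
ft_force: [0.2, 0.4, -0.4]
grip_width: 0.1
finger_force: 0.1
```

Call:
{"name": "send_rows", "arguments": {
  "increments": [0,-0.001,0,0,0,0,0,0,-0.002,0,0,0,0,0,0,-0.003,0,0,0,0,0,0.001,-0.004,0,0,0,0,0,0.001,-0.005,0,0,0,0,0,0.001,-0.006,0,0,0,0,0,0.001,-0.007,0,0,0,0,0,0.001,-0.008,0,0,0,0,0]
}}

```text
time: 10.35
tcp_pos: [579.9, 194.7, 6.1]
tcp_rot: [0.663, 0.748, -0.0, 0.0]
ft_force: [0.3, 0.8, -0.5]
grip_width: 0.2
finger_force: 0.2
```

Call:
{"name": "send_rows", "arguments": {
  "increments": [0,-0.001,0,0,0,0,0,0,-0.002,0,0,0,0,0,0,-0.003,0,0,0,0,0,0.001,-0.004,0,0,0,0,0,0.001,-0.005,0,0,0,0,0,0.001,-0.006,0,0,0,0,0,0.001,-0.007,0,0,0,0,0,0.001,-0.008,0,0,0,0,0]
}}

```text
time: 11.02
tcp_pos: [580.1, 192.8, 6.1]
tcp_rot: [0.663, 0.748, 0.0, -0.0]
ft_force: [-0.7, 1.5, -0.3]
grip_width: 0.0
finger_force: 1.0
```

Call:
{"name": "send_rows", "arguments": {
  "increments": [0,-0.001,0,0,0,0,0,0,-0.002,0,0,0,0,0,0,-0.003,0,0,0,0,0,0.001,-0.004,0,0,0,0,0,0.001,-0.005,0,0,0,0,0,0.001,-0.006,0,0,0,0,0,0.001,-0.007,0,0,0,0,0,0.001,-0.008,0,0,0,0,0]
}}

```text
time: 11.68
tcp_pos: [580.4, 190.8, 6.1]
tcp_rot: [0.663, 0.748, 0.0, -0.0]
ft_force: [-0.3, 4.9, 0.1]
grip_width: 0.0
finger_force: 2.2
```

Call:
{"name": "send_rows", "arguments": {
  "increments": [0,0.03,0,0,0,0,0,-0.01,0.08,0,0,0,0,0,-0.015,0.13,0,0,0,0,0,-0.03,0.2,0.1,0,0,0,0,-0.03,0.26,0.2,0,0,0,0,-0.03,0.3,0.3,0,0,0,0,-0.03,0.3,0.4,0,0,0,0,-0.03,0.3,0.4,0,0,0,0]
}}

```text
time: 12.35
tcp_pos: [574.2, 268.3, 111.6]
tcp_rot: [0.663, 0.749, 0.003, 0.001]
ft_force: [0.7, 0.1, 0.9]
grip_width: 0.1
finger_force: 0.0
```

```bash
python3 look.py; python3 wl.py pics/w3.png; python3 - <<'E'
import numpy as np
f=np.load("wl.npz"); im=f["im"].astype(int); d=f["d"]; K=f["K"]; T=f["T"]
from h import *
c=capture("scene"); cv2.imwrite("pics/s2.png",cv2.resize(c["color"][150:270,180:340],None,fx=5,fy=5,interpolation=cv2.INTER_CUBIC))
c=capture("top");W=cloud(c); m=(W[...,2]>55)&(W[...,2]<76); q=np.zeros_like(m); q[145:235,228:325]=1
P=W[m&q]; P=P[P[:,1]<100]; A=np.c_[P[:,:2]-P[:,:2].mean(0),np.ones(len(P))]; print("plane",np.linalg.lstsq(A,P[:,2],rcond=None)[0].round(4))
E
```

```text
wedge [576.2 150.2] [61.2 61.6] 89.69 [[545.2000122070312, 119.80000305175781], [606.7999877929688, 119.4000015258789], [607.0999755859375, 180.60000610351562], [545.5999755859375, 180.89999389648438]]
case [544.4  28.8] [146.5 226.8] 10.41 [[451.79998779296875, 127.0999984741211], [492.79998779296875, -96.0], [636.9000244140625, -69.5], [596.0, 153.60000610351562]]
12.4 [573.6 267.6 109. ] [ 0.23 -1.01 -0.8 ]
12.4 [573.6 267.6 109. ] [ 0.23 -1.01 -0.8 ] cam [565.1 343.9 251.5] dir [ 0.04 -0.3  -0.95]
plane [5.30000e-03 6.00000e-04 6.57008e+01]
```

View pics/s2.png

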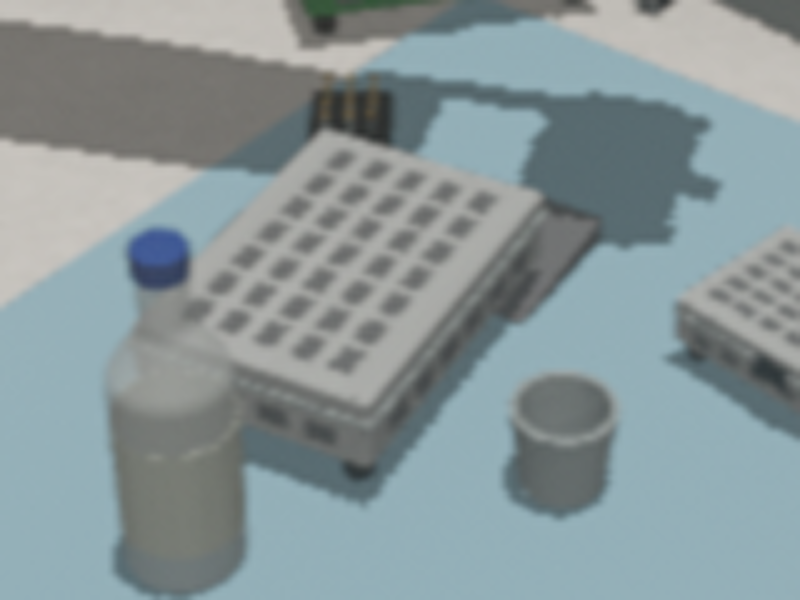

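The scene view shows the wedge at crop (555,265), tucked under the short corner at (540,200). The case hasn't moved. Now I'll move over the corner for the press.

Call:
{"name": "send_rows", "arguments": {
  "increments": [0.01,-0.08,0,0,0,0,0,0.02,-0.2,0,0,0,0,0,0.03,-0.32,0,0,0,0,0,0.045,-0.44,0,0,0,0,0,0.055,-0.54,-0.03,0,0,0,0,0.06,-0.6,-0.07,0,0,0,0,0.06,-0.611,-0.1,0,0,0,0,0.06,-0.611,-0.12,0,0,0,0]
}}

```text
time: 13.22
tcp_pos: [587.2, 112.2, 74.0]
tcp_rot: [0.664, 0.748, -0.001, -0.001]
ft_force: [-0.4, -0.2, 0.3]
grip_width: -0.3
finger_force: 0.0
```

Call:
{"name": "send_rows", "arguments": {
  "increments": [0,0,-0.006,0,0,0,0,0,0,-0.012,0,0,0,0,0,0,-0.018,0,0,0,0,0,0,-0.022,0,0,0,0,0,0,-0.026,0,0,0,0,0,0,-0.028,0,0,0,0,0,0,-0.03,0,0,0,0,0,0,-0.032,0,0,0,0]
}}

```text
time: 13.88
tcp_pos: [587.9, 113.1, 68.1]
tcp_rot: [0.663, 0.748, 0.0, 0.0]
ft_force: [0.3, -0.6, -0.3]
grip_width: -0.3
finger_force: 0.0
```

Next, 0.25 mm per row down.

Call:
{"name": "send_rows", "arguments": {
  "increments": [0,0,-0.001,0,0,0,0,0,0,-0.002,0,0,0,0,0,0,-0.003,0,0,0,0,0,0,-0.004,0,0,0,0,0,0,-0.005,0,0,0,0,0,0,-0.006,0,0,0,0,0,0,-0.007,0,0,0,0,0,0,-0.008,0,0,0,0]
}}

```text
time: 14.55
tcp_pos: [587.9, 113.0, 66.0]
tcp_rot: [0.663, 0.748, -0.0, -0.0]
ft_force: [0.1, 0.5, 0.6]
grip_width: 0.3
finger_force: 0.0
```

Call:
{"name": "send_rows", "arguments": {
  "increments": [0,0,-0.001,0,0,0,0,0,0,-0.002,0,0,0,0,0,0,-0.002,0,0,0,0,0,0,-0.003,0,0,0,0,0,0,-0.003,0,0,0,0,0,0,-0.004,0,0,0,0,0,0,-0.004,0,0,0,0,0,0,-0.004,0,0,0,0]
}}

```text
time: 15.22
tcp_pos: [588.0, 113.1, 65.6]
tcp_rot: [0.663, 0.748, 0.0, 0.0]
ft_force: [-2.6, -0.2, 6.1]
grip_width: 0.1
finger_force: 3.3
```

Call:
{"name": "send_rows", "arguments": {
  "increments": [0,0,-0.001,0,0,0,0,0,0,-0.001,0,0,0,0,0,0,-0.001,0,0,0,0,0,0,-0.001,0,0,0,0,0,0,-0.001,0,0,0,0,0,0,-0.001,0,0,0,0,0,0,-0.001,0,0,0,0,0,0,-0.001,0,0,0,0]
}}

```text
time: 15.88
tcp_pos: [588.1, 113.1, 65.6]
tcp_rot: [0.663, 0.748, 0.0, 0.0]
ft_force: [-3.8, 0.1, 8.8]
grip_width: 0.0
finger_force: 4.2
```

```bash
python3 - <<'E'
from h import *
s=read_state(); print(s['ft_force'],s['tcp_pos'],s['wrist_torque'])
E
```

```text
[-3.79706951  0.10443842  8.77912283] [588.0663401  113.08975332  65.56117334] [-0.06425797  0.56249559  0.01379917]
```

The corner holds 8.8 N at z 65.6 mm without sinking. Now I'll lift off and move clear.

Call:
{"name": "send_rows", "arguments": {
  "increments": [0,0,0.01,0,0,0,0,0,0,0.04,0,0,0,0,0,0,0.1,0,0,0,0,0,0,0.2,0,0,0,0,0,0.1,0.3,0,0,0,0,-0.02,0.25,0.4,0,0,0,0,-0.04,0.4,0.4,0,0,0,0,-0.06,0.55,0.4,0,0,0,0]
}}

```text
time: 16.55
tcp_pos: [573.2, 252.2, 167.6]
tcp_rot: [0.664, 0.748, 0.002, 0.001]
ft_force: [-0.2, 0.1, -0.9]
grip_width: 0.1
finger_force: 0.0
```

Call:
{"name": "send_rows", "arguments": {
  "increments": [-0.04,0.12,0.05,0,0,0,0,-0.1,0.24,0.1,0,0,0,0,-0.15,0.36,0.1,0,0,0,0,-0.2,0.46,0.1,0,0,0,0,-0.22,0.5,0.1,0,0,0,0,-0.22,0.5,0.1,0,0,0,0,-0.22,0.5,0.1,0,0,0,0,-0.22,0.5,0.1,0,0,0,0]
}}

```text
time: 17.22
tcp_pos: [518.3, 374.6, 189.8]
tcp_rot: [0.664, 0.748, -0.0, 0.0]
ft_force: [-0.5, -0.8, 0.2]
grip_width: -0.2
finger_force: 0.0
```

```bash
python3 look.py pics/l2.png
```

```text
wedge [574.9 150.2] [61.2 64.1] 89.69 [[542.7000122070312, 119.80000305175781], [606.7999877929688, 119.4000015258789], [607.0999755859375, 180.60000610351562], [543.0, 180.89999389648438]]
case [543.9  28.9] [147.5 227.3] 10.41 [[450.79998779296875, 127.4000015258789], [491.79998779296875, -96.19999694824219], [636.9000244140625, -69.5], [595.9000244140625, 154.0]]
17.2667 [518.4 374.5 189.8] [ 0.6  -0.27 -0.04]
```

View pics/l2.png

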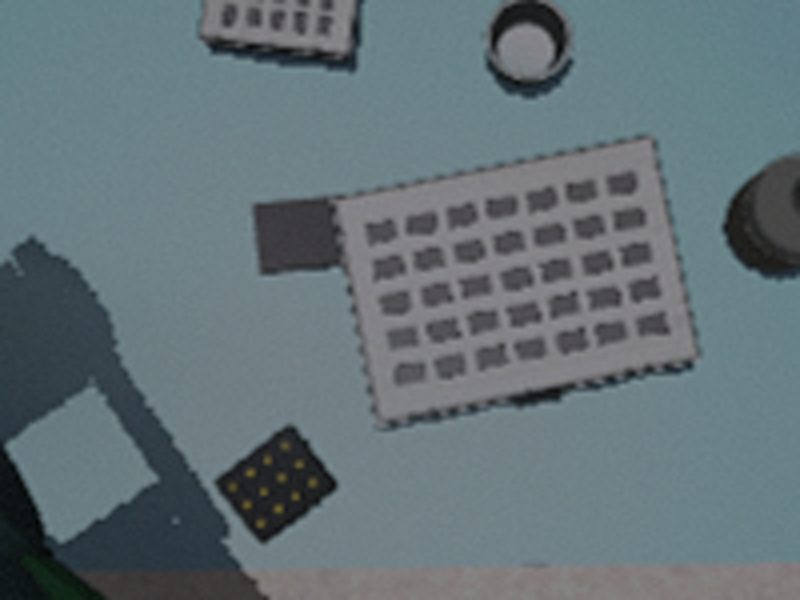

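The top view shows the wedge at crop (297,235), under the short corner at (337,200). The case hasn't moved and the arm is clear, so I'm handing the job in.

```bash
python3 -c "
from cell import *
print(finish_job())"
```

```text
the job is handed in; nothing more can be done
None
```

I handed the job in with the wedge snug under the short foot and the arm clear; the corner took 8.8 N without sinking and the case stayed in place, though `finish_job()` returned no verdict.

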